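Free the die plate of a snap-fastener press for a changeover

TASK

Get the snap press ready for a change of dies. First swing the hold-up latch over until its tooth rests in the catch of the lock wheel, so that the lever cannot come down; then draw the index pin up out of the die plate and, by feel, turn it until its cross dowel drops into the shallow parking notch of its sleeve, and leave it hanging there. Do not disturb the tape roll, the thread cone or the tin beside the press.

Things in the scene. Friction and masses are not known exactly. Their poses are not given: they have to be found in the camera images.
- press: Grey cast bench press, fixed, 170 x 345 mm. Origin: on the table under the axis of the round die plate (170 mm across, top at z 44 mm). Column at y +130 to +190 mm; from it the head (55 mm wide, z 190 to 260 mm) reaches to y +35 mm; the ram's end rises from it at y +55 mm to z 295 mm. Raised lever on the +x side, to z 450 mm, stands still. The index pin is at x 0, y -70 mm, free above.
- sleeve_mouth (a point): Point on the pin's vertical bore axis at the top of the index sleeve, 102 mm above the table; axes as the press. The steel sleeve is 38 mm across. Its upper part is two lands (walls, 20 mm across inside, tops at z 102 mm) between two wide gaps 28 mm deep, facing each other, where the pin's dowel lies at home. A parking notch 9.5 mm wide, 8 mm deep (floor at z 94 mm) crosses both lands.
- sleeve_foot (a point): Point on the bore axis at the sleeve's lower end, 48 mm above the table; guides the pin in a 14 mm bore up to z 74 mm. The sleeve is screwed in tight at an angle that is not reported: the line through its gaps is within 0.6 rad of the press's x axis and within 0.32 rad of the home dowel. The notch line is 1.31 rad anticlockwise (from above) of the gap line.
- index_pin: Loose steel index pin, upright, 110 mm long, shank 12 mm, about 0.1 to 0.2 kg, held only by its weight. Origin: its lower tip; z up the pin; dowel and wing grip both lie along its x. Home: tip 32 mm above the table, 12 mm deep in the die plate. Parked: dowel on the notch floor, tip at 52 mm. With the dowel on top of the lands (not parked) the tip is at 60 mm.
- pin_wing (a point): Middle of the grasp on the pin's flat wing grip, 98 mm above its tip. The wing is 36 mm long in the pin's x, 12 mm thick in y, from 76 to 110 mm above the tip: grasp across the 12 mm from above.
- pin_dowel (a point): Middle of the pin's cross dowel, 6 mm thick, 44 mm long along the pin's x, 45 mm above the tip. Raised more than 28 mm it clears the lands; turned 1.0 to 1.63 rad anticlockwise from home it meets the notch. Feeling downwards: on a land it stops 28 mm above home, in the notch it goes on down to 20 mm above home.
- latch (a joint): Angle of the hold-up latch, a steel bar on the -x side of the press's head, hinged about an axis along the press's x. 0: level, tooth resting in the lock wheel's catch (end of travel). It grows as the bar swings up and back towards the press's -y, to 2.1 rad; starts near or past upright. Light hinge, a little friction: stays near upright, falls closed when well past it.
- latch_grip (a point): Middle of the latch's round handle, a dark steel pin 10 mm thick along the press's x, free for 17 mm either side of this point, 65 mm from the hinge axis. Closed, it is 268 mm above the table, with 25 mm or more free around and below it.
- latch_pivot (a point): Point on the latch's hinge axis beside the handle's middle, 268 mm above the table; axes as the press. The grip lies 65 mm from here along cos(angle) press y + sin(angle) z.
- tape_roll: Bystander: roll of brown tape lying flat, 96 mm across, 25 mm high; origin under its centre.
- thread_cone: Bystander: white cone of thread standing, 62 mm across at the foot, 112 mm high; origin under its centre.
- snap_tin: Bystander: closed round tin standing, 76 mm across, 50 mm high; origin under its centre.
Not all that is in view belongs to the job. Several things have the shape of the index_pin; the one meant has the colours described above.

How it is judged:
By the outcome, as a careful person would: the job done as asked, in the order asked, and still so for the second after the job is handed in, with the robot touching nothing.
It also fails if it takes over 64 s, if anything falls off the work surface, if the arm or the gripper's body presses on something with over 40 N, if the wrist force passes 120 N, or if a joint passes its speed limit or range.

ROBOT

A 6-joint arm with a two-finger parallel gripper is mounted at the origin on the work surface. World frame = base frame: x ahead of the robot, y to its left, z up, the work surface at z = 0. Lengths are in m, angles in rad, forces in N, time in s.
With the tool pointing down it reaches from about 0.3 to 0.875 m from the base axis. Payload 6.4 kg.
Tool frame: the origin (TCP) lies midway between the tips of the shut fingers; the grasp point (between the pads) lies manip.grip_depth behind it (manip.grip_depth is the distance from the TCP to the grasp point, in m); z points along the fingers, y is the line along which they close (so a half turn about z gives the same grasp; the last joint's range is limited). The gripper opens to 85 mm and grips with 20 to 120 N. Pads are 22 mm wide; open, the fingers measure 114 mm over their backs; the gripper's body (76 mm by 85 mm) begins 54 mm behind the grasp point. The pads swing forward as they close: fully open they stand 13 mm farther back than shut.
Start: joints at [-1.405, 0.181, 1.607, -0, 1.354, -0.206], TCP at [0.209, -0.536, 0.231] pointing down, gripper open.
Joint ranges: [-2.99, 2.99], [-0.89, 2.07], [0.3, 2.58], [-1.14, 4.28], [0, 2.63], [-3.12, 3.12]. Speed limits (rad/s): [2.57, 2.57, 3.01, 3.14, 3.14, 3.14].

INTERFACE

Orientations are given as a rotation vector (axis times angle).
In Python, from bench import manip gives the robot as it stands. The module is installed in compiled form; this text tells all that it offers.
- The arm moves only by the shell command python3 -m pendant 'ROWS' [FORCE]. ROWS is JSON, a list of rows, each a list of 3 entries, a list of its own where there are three numbers: the shift along the tool's x, y, z in cm, then the turn, a rotation vector about the tool's x, y, z in degrees, then the opening, from 0 (shut) to 1 (fully open). In form: [[[x, y, z], [wx, wy, wz], fingers], ...]. A call has 1 to 5 rows; each row shifts and turns the commanded pose from where the row before left it, along the tool's axes as they then stand; what a row does not reach is not made up. A row lasts 1/12 s, in which the tool goes at most 41.7 mm and 7.16 degrees, less where a joint would pass 70% of its speed; a pose out of reach is approached as far as the arm can. A call is refused whole if a number of a shift passes 4.17 or a number of a turn 7.16, either way. A call with a gripper value outside its range is refused whole. The fingers move at their own pace and stop on an object; FORCE is the grip in N (left out, the last holds). Time passes only in rows, so rows that do not move let the fingers close. It gives the time, the measured TCP pose, the force, the opening and the grip force at its end, in the units of the state.
- manip.observe(): the state, without advancing time (a new reading comes with each control period).
- manip.capture(name): name is "scene" or "top" or "wrist"; returns the picture (480x640x3 uint8, red, green, blue); there is no depth.
- manip.camera_params(name): a dict with "fx", "fy", "cx", "cy" (pixels), "k1" (the pictures are not rectified: a ray, as slopes to the right and down, at radius r is drawn at 1 + k1 r^2 times it, then the intrinsics apply), "R" (3x3) and "t" (3): a world point X has camera coordinates R X + t; the wrist camera has in their place "tool_from_camera" (4x4, takes a point from camera to tool coordinates, whose origin is the TCP and whose axes are the flange's). Camera axes: x right, y down, z forward; pixel columns grow to the right and rows downward; lengths in m; the calibration is good to about 2 mm. A picture is of the moment at which its call begins: read the wrist's pose just before it. camera_params takes no time and is no camera call.
- manip.hand_in(): hands the job in; it is judged then, once.
The state is a dict: "t": time; "joint_pos": joint angles; "qvel": joint speeds; "tau": joint torques, N m; "tcp_pos": TCP position; "tcp_rot": TCP orientation; "force": force on the tool from outside, world axes, zero at the start; "ft_torque": the same for the moment, N m; "finger_gap": finger opening in m; "gripper_force": force on a finger pad.
Only numpy, scipy, OpenCV 4.12 (cv2) and the standard library are available. Lean on these libraries where they do the work, as an engineer would, in place of code of your own. Each camera call takes 0.05 s, during which the arm holds its last target. There are 200 camera calls.

## Working session

There is one attempt and no reset: what is moved stays moved. The work goes in short steps, Python scripts to look and compute and a shell command to move; the robot and the scene stay as the last step left them, time stands still between calls to the robot, and variables do not carry over. Pictures are saved under pics/ and viewed, at most 10 in all, crops included, and the job is handed in when it is done.

```bash
mkdir -p pics
python3 - <<'E'
from bench import manip
import cv2,numpy as np
s=manip.observe();print(s['t'],s['tcp_pos'],s['tcp_rot'],s['finger_gap'],manip.grip_depth)
for n in("scene","top"):
    cv2.imwrite(f"pics/{n}0.png",manip.capture(n)[:,:,::-1])
    p=manip.camera_params(n);print(n,{k:np.round(v,4).tolist() for k,v in p.items()})
print(manip.camera_params("wrist"))
E
```

```text
0.0 [ 0.20880438 -0.53515167  0.23036992] [-3.08573142e+00 -5.80252432e-01 -5.84727987e-05] 0.08536352780643462 0.0187
scene {'fx': 625.1155, 'fy': 625.1155, 'cx': 325.8814, 'cy': 245.2649, 'k1': -0.1948, 'R': [[0.7299, 0.6833, -0.02], [0.4125, -0.4636, -0.7842], [-0.5451, 0.5641, -0.6202]], 't': [-0.3606, -0.1125, 1.6698]}
top {'fx': 483.6404, 'fy': 483.6404, 'cx': 312.6345, 'cy': 244.934, 'k1': -0.0892, 'R': [[-0.0043, -0.9998, 0.0169], [-0.9894, 0.0018, -0.1453], [0.1452, -0.0173, -0.9893]], 't': [-0.0425, 0.523, 1.0405]}
{'fx': 398.65956433008705, 'fy': 398.65956433008705, 'cx': 316.4714918591651, 'cy': 237.10074093537716, 'k1': -0.05949384178381948, 'tool_from_camera': array([[-1.18244999e-03, -9.64398807e-01, -2.64449508e-01,
         6.66111084e-02],
       [ 9.99998444e-01, -7.94135727e-04, -1.57528978e-03,
        -2.71736334e-04],
       [ 1.30919878e-03, -2.64450959e-01,  9.64398246e-01,
        -1.42777133e-01],
       [ 0.00000000e+00,  0.00000000e+00,  0.00000000e+00,
         1.00000000e+00]])}
```

View pics/scene0.png

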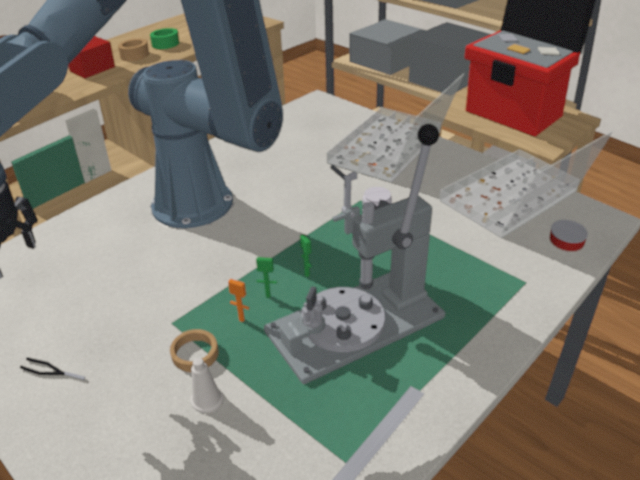

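View pics/top0.png

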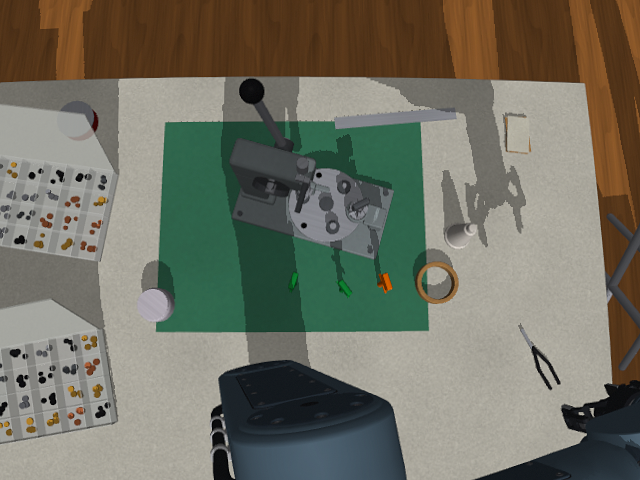

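Scene: the press is right of centre, with the die plate near (345,318) and the pin near (313,305). The latch stands up near (348,190). In the top view the die plate is at about (325,207) and the pin at (358,210). I'll zoom in on both.

```bash
cat > h.py <<'E'
from bench import manip
import cv2,numpy as np
from scipy.spatial.transform import Rotation as Ro
def cam(n):
    p=manip.camera_params(n)
    K=np.array([[p['fx'],0,p['cx']],[0,p['fy'],p['cy']],[0,0,1]]);d=np.array([p['k1'],0,0,0,0])
    if n=="wrist":
        s=manip.observe();T=np.eye(4);T[:3,:3]=Ro.from_rotvec(s['tcp_rot']).as_matrix();T[:3,3]=s['tcp_pos']
        W=np.linalg.inv(T@p['tool_from_camera']);return K,d,W[:3,:3],W[:3,3]
    return K,d,np.array(p['R']),np.array(p['t'])
def ray(c,uv):
    K,d,R,t=c;u=cv2.undistortPoints(np.array([[uv]],float),K,d)[0,0]
    v=R.T@np.array([u[0],u[1],1]);return -R.T@t,v/np.linalg.norm(v)
def atz(c,uv,z):
    o,v=ray(c,uv);return o+v*(z-o[2])/v[2]
def tri(rs):
    A=sum(np.eye(3)-np.outer(v,v) for o,v in rs);b=sum((np.eye(3)-np.outer(v,v))@o for o,v in rs)
    return np.linalg.solve(A,b)
def proj(c,X):
    K,d,R,t=c;return cv2.projectPoints(np.atleast_2d(np.array(X,float)),cv2.Rodrigues(R)[0],t,K,d)[0][:,0]
def crop(im,x,y,w,h,s):
    return cv2.resize(im[y:y+h,x:x+w],None,fx=s,fy=s,interpolation=cv2.INTER_CUBIC)
E
python3 - <<'E'
from h import *
a=cv2.imread("pics/top0.png");b=cv2.imread("pics/scene0.png")
cv2.imwrite("pics/z0.png",np.hstack([crop(a,220,125,200,150,2) ,crop(b,250,120,200,150,2)])) 
t=crop(a,220,130,180,135,4.4);cv2.imwrite("pics/z1.png",t[:594,:792])
t=crop(b,255,150,200,235,2.5);cv2.imwrite("pics/z2.png",t)
E
```

```text
(no output)
```

View pics/z1.png

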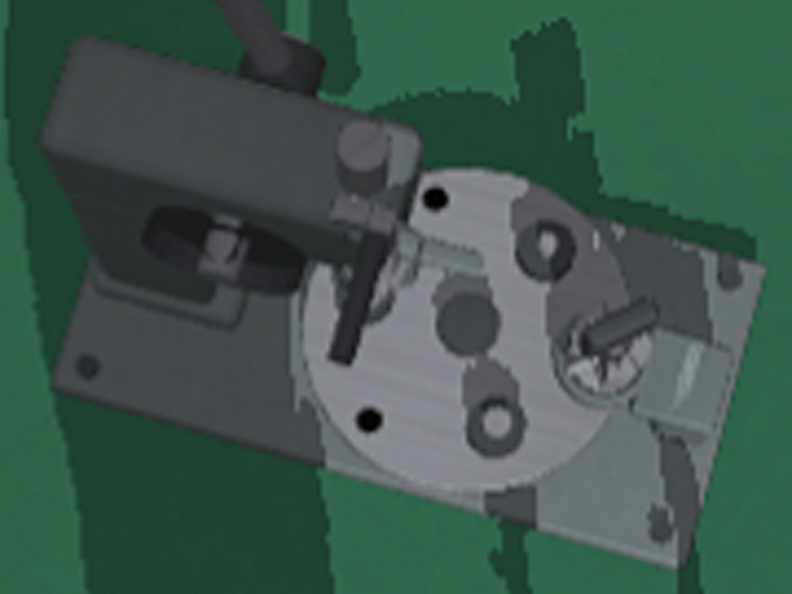

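View pics/z2.png

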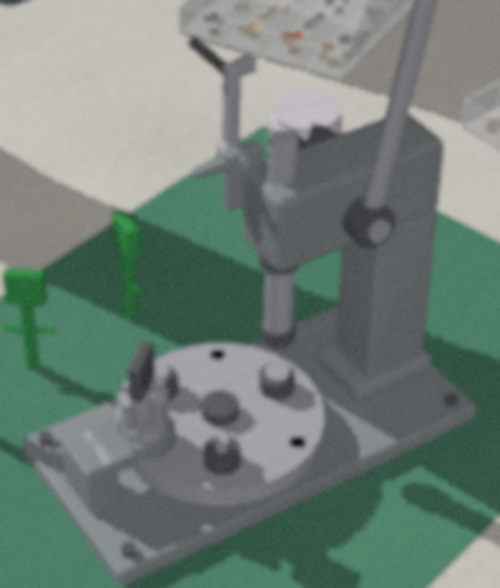

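Top crop: hub (468,322), pin wing from (585,345) to (655,308), and the dark latch handle from (372,240) to (342,362). In the scene crop the handle runs from (192,40) to (228,72), the latch bar is upright, and the wing top is near (147,348).

Run:
```python
from h import *
T=cam("top");S=cam("scene")
tp=lambda x,y:(x/4.4+220,y/4.4+130)
sp=lambda x,y:(x/2.5+255,y/2.5+150)
a,b=atz(T,tp(52,388),.015),atz(T,tp(682,567),.015);c=atz(T,tp(765,265),.015)
d=a-b;print("base corners",a,b,c,"yaw",np.arctan2(d[1],d[0])-np.pi/2, "yaw2",np.arctan2(*(c-b)[[1,0]]))
yaw=np.arctan2(d[1],d[0])-np.pi/2
hub=atz(T,tp(468,322),.05);print("hub",hub, "disc",atz(T,tp(467,330),.044))
R=lambda y:np.array([[np.cos(y),-np.sin(y)],[np.sin(y),np.cos(y)]])
print("pin pred",hub[:2]+R(yaw)@[0,-.07])
w=[atz(T,tp(*q),.142) for q in((588,343),(655,308))];print("wing",(w[0]+w[1])/2,"ang",np.arctan2(*(w[1]-w[0])[[1,0]]))
o=[]
for q,r in(((342,362),(192,40)),((372,240),(230,72))):
    X=tri([ray(T,tp(*q)),ray(S,sp(*r))]);o.append(X);print("handle",X,"press",R(yaw).T@(X[:2]-hub[:2]))
X=tri([ray(T,tp(622,327)),ray(S,sp(147,350))]);print("wing tri",X,R(yaw).T@(X[:2]-hub[:2]))
print(proj(T,o[0]),tp(342,362),proj(S,o[0]),sp(192,40))
```

```text
base corners [0.58886095 0.14102711 0.015     ] [ 0.49401983 -0.18656045  0.015     ] [ 0.65510608 -0.23473288  0.015     ] yaw -0.2818088657513991 yaw2 -0.2905826216253252
hub [ 0.6156323  -0.07504981  0.05      ] disc [ 0.61285652 -0.07478322  0.044     ]
pin pred [ 0.59616575 -0.14228859]
wing [ 0.59230621 -0.1422285   0.142     ] ang -1.0843646358442538
handle [ 0.53302008 -0.01512701  0.33460255] press [-0.09601764  0.03458515]
handle [ 0.58056708 -0.02620934  0.33144706] press [-0.04726426  0.03716249]
wing tri [ 0.5934233  -0.1399065   0.14318814] [-0.00329672 -0.06847453]
[[297.88511971 212.41581469]] (297.72727272727275, 212.27272727272725) [[331.98205712 165.96387356]] (331.8, 166.0)
```

Press origin is about (0.613,-0.075) with yaw -0.286. The handle's middle is at press (-0.073,0.036), z 0.333. First I turn and rise, then go to the -y side of the handle with the fingers shut.

```bash
python3 -m pendant '[[[0,0,-1.2],[0,0,-6.5],0],[[0,0,-1.2],[0,0,-6.5],0],[[0,0,-1.2],[0,0,-6.5],0],[[0,0,-1.2],[0,0,-6.5],0]]' >/dev/null
python3 -m pendant '[[[0,0,-1.2],[0,0,-6.5],0],[[0,0,-1.2],[0,0,-6.5],0],[[0,0,-1.2],[0,0,-6.5],0],[[0,0,-1.2],[0,0,-6.5],0]]' > /dev/null
python3 -m pendant '[[[3.87,1.28,0],[0,0,0],0],[[3.87,1.28,0],[0,0,0],0],[[3.87,1.28,0],[0,0,0],0],[[3.87,1.28,0],[0,0,0],0],[[3.87,1.28,0],[0,0,0],0]]'
python3 -m pendant '[[[3.87,1.28,0],[0,0,0],0],[[3.87,1.28,0],[0,0,0],0],[[3.87,1.28,0],[0,0,0],0],[[0,0,0],[0,0,0],0]]'
python3 - <<'E'
from h import *
s=manip.observe();print(s['t'],s['tcp_pos'],Ro.from_rotvec(s['tcp_rot']).as_matrix()[:,0],s['finger_gap'],s['joint_pos'])
E
```

```text
t: 1.18
tcp_pos: [0.3263, -0.367, 0.3269]
tcp_rot: [-2.521, -1.874, -0.0]
force: [0.5, -0.1, -0.6]
finger_gap: -0.0003
gripper_force: 0.0
t: 1.52
tcp_pos: [0.3989, -0.2628, 0.3272]
tcp_rot: [-2.513, -1.884, -0.004]
force: [0.5, -0.5, -0.1]
finger_gap: 0.0001
gripper_force: 0.0
1.5167 [ 0.39893357 -0.26277231  0.32723811] [0.28063455 0.95981032 0.00289867] 8.96564129654492e-05 [-0.83365346 -0.11063623  1.71512748  0.00294361  1.53784733 -0.54929383]
```

```bash
python3 -m pendant '[[[3.6,1.2,0],[0,0,0],0],[[3.6,1.2,0],[0,0,0],0],[[3.6,1.2,0],[0,0,0],0],[[3.6,1.2,0],[0,0,0],0],[[3.6,1.2,0],[0,0,0],0]]' >/dev/null
python3 -m pendant '[[[2.8,0.9,0],[0,0,0],0],[[0,0,0],[0,0,0],0],[[0,0,0],[0,0,0],0]]'
python3 - <<'E'
from h import *
c=cam("wrist");s=manip.observe();a=manip.capture("wrist");print(s['tcp_pos'])
b=manip.capture("scene")
cv2.imwrite("pics/w1.png",np.hstack([cv2.resize(a[:,:,::-1],(480,360)),cv2.resize(b[80:320,230:430,::-1],(300,360))]))
np.save("c1.npy",np.hstack([c[2],c[3][:,None]]))
E
```

```text
t: 2.18
tcp_pos: [0.522, -0.0881, 0.3266]
tcp_rot: [-2.517, -1.879, 0.001]
force: [0.1, -0.9, 0.1]
finger_gap: 0.0
gripper_force: 0.0
[ 0.52200089 -0.08812979  0.32662406]
```

View pics/w1.png

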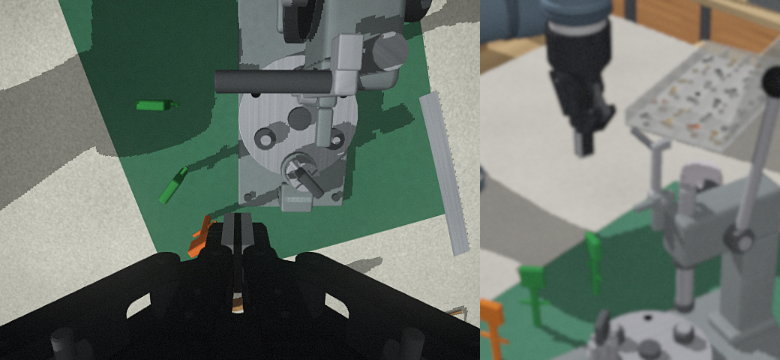

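Wrist view: the handle spans x 215–332 at y 80 in the half picture, with the fingers in line at x 238, so I should shift about +1.4 cm in tool y. Measuring.

Run:
```python
from h import *
K,d,_,_=cam("wrist");M=np.load("c1.npy");c=(K,d,M[:,:3],M[:,3])
s=manip.observe();Rt=Ro.from_rotvec(s['tcp_rot']).as_matrix()
for u in((217,80),(331,80)):
    X=atz(c,(u[0]/.75,u[1]/.75),.333);print(X,Rt.T@(X-s['tcp_pos']))
X=atz(c,(318/.75,180/.75),.142);print("wing",X)
print(atz(c,(299/.75,118/.75),.05))
```

```text
[ 0.53408356 -0.01455167  0.333     ] [ 0.07569918 -0.00947109 -0.00617751]
[ 0.58205437 -0.02860162  0.333     ] [ 0.07602929  0.0405138  -0.0062249 ]
wing [ 0.60214812 -0.13811557  0.142     ]
[ 0.61358305 -0.0754683   0.05      ]
```

```bash
python3 -m pendant '[[[2.2,1.4,0.3],[0,0,0],0],[[2.2,0,0],[0,0,0],0],[[1.2,0,0],[0,0,0],0],[[1,0,0],[0,0,0],0],[[1,0,0],[0,0,0],0]]'
python3 -m pendant '[[[1.2,0,0.1],[0,0,0],0],[[1.2,0,0.3],[0,0,0],0],[[1.2,0,0.4],[0,0,0],0],[[1,0,0.5],[0,0,0],0],[[0,0,0],[0,0,0],0]]'
python3 - <<'E'
from h import *
b=manip.capture("scene");a=manip.capture("wrist")
cv2.imwrite("pics/w2.png",np.hstack([cv2.resize(a[:,:,::-1],(480,360)),cv2.resize(b[80:320,230:430,::-1],(300,360))]))
E
```

```text
t: 2.7
tcp_pos: [0.5569, -0.0208, 0.3243]
tcp_rot: [2.521, 1.874, -0.001]
force: [-0.7, -0.4, -0.1]
finger_gap: -0.0003
gripper_force: 0.1
t: 3.12
tcp_pos: [0.57, 0.0257, 0.3097]
tcp_rot: [-2.517, -1.877, 0.002]
force: [0.2, 0.8, -0.2]
finger_gap: 0.0002
gripper_force: 0.0
```

View pics/w2.png

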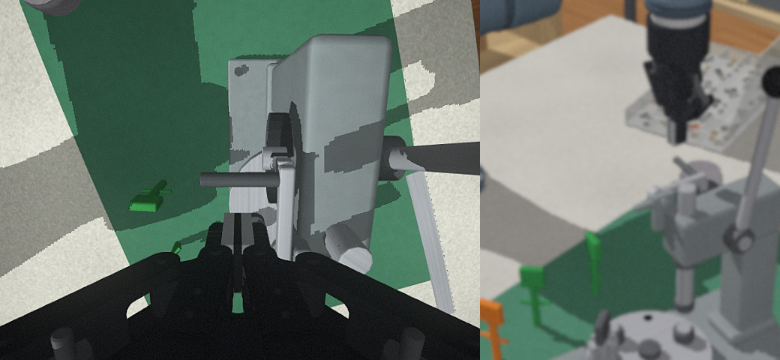

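The latch has dropped past upright: the handle is at (200–280, 180), ahead of and below the fingers. I'll press it gently from above to confirm it is home.

```bash
python3 - <<'E'
from h import *
c=cam("wrist");s=manip.observe();Rt=Ro.from_rotvec(s['tcp_rot']).as_matrix()
for z in(.268,.285):
    X=atz(c,(240/.75,180/.75),z);print(X,Rt.T@(X-s['tcp_pos']))
E
python3 -m pendant '[[[1.5,0,0],[0,0,0],0],[[1.5,0,0.2],[0,0,0],0],[[1,0,0.3],[0,0,0],0],[[0,0,0.7],[0,0,0],0],[[0,0,0.5],[0,0,0],0]]'
```

```text
[0.57532535 0.03797352 0.268     ] [0.01483056 0.00112772 0.04264603]
[0.57658466 0.04258981 0.285     ] [0.01960557 0.00099385 0.02564376]
t: 3.63
tcp_pos: [0.5816, 0.0618, 0.2934]
tcp_rot: [2.52, 1.876, -0.001]
force: [-0.9, 0.6, 0.6]
finger_gap: -0.0001
gripper_force: 0.0
```

```bash
python3 -m pendant '[[[-2.2,0,0],[0,0,0],0],[[0,0,0.8],[0,0,0],0],[[0,0,0.4],[0,0,0],0],[[0,0,0.2],[0,0,0],0],[[0,0,0.2],[0,0,0],0]]'
python3 -m pendant '[[[0,0,0.2],[0,0,0],0],[[0,0,0.2],[0,0,0],0],[[0,0,0],[0,0,0],0]]'
```

```text
t: 4.05
tcp_pos: [0.5752, 0.0408, 0.2777]
tcp_rot: [-2.52, -1.875, 0.001]
force: [-0.0, -0.8, 0.2]
finger_gap: 0.0003
gripper_force: 0.0
t: 4.3
tcp_pos: [0.5753, 0.0412, 0.2739]
tcp_rot: [-2.52, -1.876, 0.001]
force: [0.0, 0.9, -0.8]
finger_gap: -0.0001
gripper_force: 0.0
```

```bash
python3 -m pendant '[[[0,0,0.1],[0,0,0],0],[[0,0,0.1],[0,0,0],0],[[0,0,0],[0,0,0],0]]'
python3 -m pendant '[[[0,0,0.1],[0,0,0],0],[[0,0,0],[0,0,0],0]]'
```

```text
t: 4.55
tcp_pos: [0.5757, 0.041, 0.273]
tcp_rot: [2.52, 1.875, 0.001]
force: [-1.2, 0.1, 1.9]
finger_gap: -0.0001
gripper_force: 1.1
t: 4.72
tcp_pos: [0.5757, 0.041, 0.2727]
tcp_rot: [2.52, 1.875, 0.002]
force: [-3.3, 1.0, 6.4]
finger_gap: -0.0
gripper_force: 3.5
```

Contact at z 0.273, which is exactly closed. Now I rise and go above the pin while turning to the wing.

```bash
python3 -m pendant '[[[0,0,-2],[0,0,0],0],[[0,0,-3.7],[0,0,0],0],[[-3.5,1.4,0],[0,0,0],0.5],[[-3.5,1.4,0],[0,0,0],0.5],[[-3.5,1.4,0],[0,0,0],0.5]]' >/dev/null
python3 -m pendant '[[[-3.5,1.4,0],[0,0,0],0.5],[[-3,1.2,0],[0,0,0],0.5],[[0,0,0],[0,0,-6.3],0.5],[[0,0,0],[0,0,-6.3],0.5],[[0,0,0],[0,0,-6.3],0.5]]' >/dev/null
python3 -m pendant '[[[0,0,1],[0,0,-6.3],0.5],[[0,0,1],[0,0,-6.3],0.5],[[0,0,1],[0,0,-6.3],0.5],[[0,0,1],[0,0,-6.3],0.5],[[0,0,0],[0,0,0],0.5]]'
python3 -m pendant '[[[0,0,2],[0,0,0],0.5],[[0,0,2],[0,0,0],0.5],[[0,0,2],[0,0,0],0.5],[[0,0,0],[0,0,0],0.5]]'
python3 - <<'E'
from h import *
c=cam("wrist");s=manip.observe();a=manip.capture("wrist");np.save("c2.npy",np.hstack([c[2],c[3][:,None]]))
print(s['tcp_pos'],Ro.from_rotvec(s['tcp_rot']).as_matrix()[:,0],s['joint_pos'],s['finger_gap'])
b=manip.capture("scene")
cv2.imwrite("pics/w3.png",np.hstack([a[60:480,60:580,::-1],cv2.resize(b[120:330,250:380,::-1],(260,420))]))
E
```

```text
t: 5.97
tcp_pos: [0.5906, -0.1411, 0.2856]
tcp_rot: [-1.625, -2.684, 0.001]
force: [-1.2, 0.2, -0.8]
finger_gap: 0.0427
gripper_force: 0.0
t: 6.3
tcp_pos: [0.5896, -0.1406, 0.2241]
tcp_rot: [-1.633, -2.676, 0.001]
force: [-0.6, 0.4, -1.1]
finger_gap: 0.0425
gripper_force: 0.0
[ 0.58961057 -0.14058246  0.22414623] [-0.45727399  0.88930927  0.00543304] [-4.29614460e-01  2.59904903e-01  1.52701795e+00 -7.19108585e-05
  1.36163607e+00 -9.04546240e-01] 0.04248214199790522
```

View pics/w3.png

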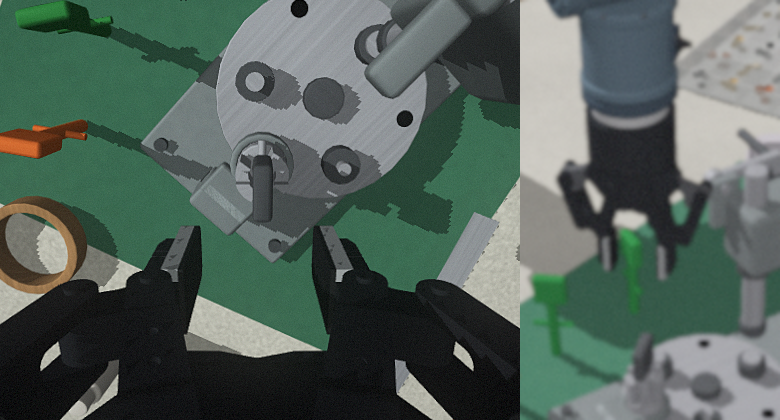

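The wing shows end-on and vertical at about (262,158–222) in the crop, between the finger lines, so the angle is close. Projecting the model to compare.

Run:
```python
from h import *
K,d,_,_=cam("wrist");M=np.load("c2.npy");c=(K,d,M[:,:3],M[:,3])
def P(x,y,a):
    u=np.array([np.cos(a),np.sin(a)]);n=np.array([-u[1],u[0]])
    return [[*(np.array([x,y])+i*.018*u+j*.006*n),z] for z in(.142,.108) for i in(-1,1) for j in(-1,1)]
for q in((.594,-.141,-1.084),(.594,-.141,-1.0),):
    print(q,(proj(c,P(*q))-[60,60]).round(0).tolist(), (proj(c,[.594,-.141,.102])-[60,60]).round())
im=cv2.imread("pics/w3.png")[140:240,215:315];cv2.imwrite("pics/w3c.png",cv2.resize(im,None,fx=6,fy=6,interpolation=cv2.INTER_CUBIC))
```

```text
(0.594, -0.141, -1.084) [[253.0, 162.0], [274.0, 161.0], [254.0, 220.0], [274.0, 220.0], [254.0, 150.0], [272.0, 150.0], [255.0, 202.0], [272.0, 202.0]] [[263. 174.]]
(0.594, -0.141, -1.0) [[251.0, 163.0], [271.0, 161.0], [257.0, 221.0], [277.0, 219.0], [252.0, 151.0], [270.0, 149.0], [257.0, 203.0], [274.0, 201.0]] [[263. 174.]]
```

View pics/w3c.png

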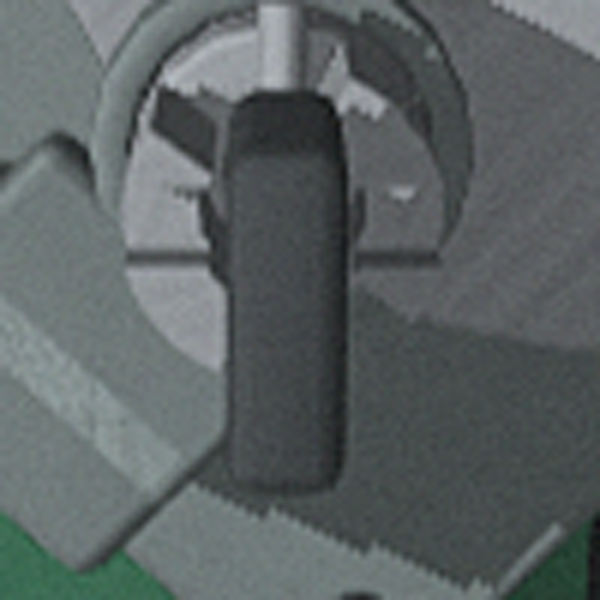

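The model fits within about 1 mm and 1°. Correct by x -0.35, y +0.38 cm, descend and grip.

```bash
python3 -m pendant '[[[-0.35,0.38,2],[0,0,-0.6],0.5],[[0,0,2],[0,0,0],0.5],[[0,0,2],[0,0,0],0.5],[[0,0,2],[0,0,0],0.5],[[0,0,0],[0,0,0],0.5]]'
python3 -m pendant '[[[0,0,1.3],[0,0,0],0.5],[[0,0,1.3],[0,0,0],0.5],[[0,0,0.6],[0,0,0],0.5],[[0,0,0],[0,0,0],0.5]]'
```

```text
t: 6.82
tcp_pos: [0.5954, -0.1423, 0.146]
tcp_rot: [-1.618, -2.688, 0.001]
force: [-0.8, 1.0, 0.1]
finger_gap: 0.0428
gripper_force: 0.0
t: 7.15
tcp_pos: [0.596, -0.1426, 0.115]
tcp_rot: [-1.617, -2.691, 0.0]
force: [-0.6, 0.9, -0.8]
finger_gap: 0.0424
gripper_force: 0.0
```

```bash
python3 -m pendant '[[[0.1,-0.1,0.3],[0,0,0],0.5],[[0,0,0],[0,0,0],0.2],[[0,0,0],[0,0,0],0.05],[[0,0,0],[0,0,0],0],[[0,0,0],[0,0,0],0]]' 40
python3 -m pendant '[[[0,0,0],[0,0,0],0],[[0,0,0],[0,0,0],0]]'
```

```text
t: 7.57
tcp_pos: [0.5957, -0.1426, 0.114]
tcp_rot: [1.617, 2.692, 0.0]
force: [0.0, 0.2, 1.1]
finger_gap: 0.0115
gripper_force: 41.9
t: 7.73
tcp_pos: [0.5957, -0.1426, 0.1139]
tcp_rot: [1.617, 2.692, 0.0]
force: [0.7, 1.0, 2.5]
finger_gap: 0.0114
gripper_force: 42.1
```

```bash
python3 -m pendant '[[[0,0,-0.5],[0,0,0],0],[[0,0,-0.7],[0,0,0],0],[[0,0,-0.7],[0,0,0],0],[[0,0,-0.7],[0,0,0],0],[[0,0,-0.7],[0,0,0],0]]'
python3 -m pendant '[[[0,0,0],[0,0,0],0],[[0,0,0],[0,0,0],0]]'
```

```text
t: 8.15
tcp_pos: [0.5955, -0.1425, 0.1473]
tcp_rot: [1.618, 2.693, 0.0]
force: [0.7, 0.2, -1.4]
finger_gap: 0.0114
gripper_force: 41.6
t: 8.32
tcp_pos: [0.5956, -0.1426, 0.1471]
tcp_rot: [1.617, 2.692, 0.0]
force: [0.2, -0.6, -2.0]
finger_gap: 0.0113
gripper_force: 41.7
```

```bash
python3 -m pendant '[[[0,0,0],[0,0,-6],0],[[0,0,0],[0,0,-6],0],[[0,0,0],[0,0,-6],0],[[0,0,0],[0,0,-6],0],[[0,0,0],[0,0,-6],0]]'
python3 -m pendant '[[[0,0,0],[0,0,-7],0],[[0,0,0],[0,0,-7],0],[[0,0,0],[0,0,-7],0],[[0,0,0],[0,0,-7],0],[[0,0,0],[0,0,0],0]]'
python3 -m pendant '[[[0,0,0.3],[0,0,0],0],[[0,0,0.15],[0,0,0],0],[[0,0,0.1],[0,0,0],0],[[0,0,0.1],[0,0,0],0],[[0,0,0],[0,0,0],0]]'
```

```text
t: 8.73
tcp_pos: [0.5951, -0.1423, 0.1457]
tcp_rot: [-0.858, -3.021, -0.0]
force: [0.0, 0.7, -1.8]
finger_gap: 0.0111
gripper_force: 41.7
t: 9.15
tcp_pos: [0.5951, -0.1424, 0.1458]
tcp_rot: [-0.103, -3.139, -0.0]
force: [0.1, -0.9, -1.9]
finger_gap: 0.0115
gripper_force: 41.6
t: 9.57
tcp_pos: [0.5955, -0.1427, 0.1417]
tcp_rot: [0.114, 3.139, -0.001]
force: [-5.7, 0.2, 11.8]
finger_gap: 0.0111
gripper_force: 43.7
```

On a land: 27.8 mm up at 1.01 rad with 12 N. I'll ease off a little and slide round by feel.

```bash
python3 -m pendant '[[[0,0,-0.04],[0,0,-3],0],[[0,0,0],[0,0,-3],0],[[0,0,0],[0,0,0],0]]' | egrep 'tcp|force:'
python3 -m pendant '[[[0,0,0],[0,0,-3],0],[[0,0,0],[0,0,-3],0],[[0,0,0],[0,0,0],0]]' | egrep 'tcp|force:'
```

```text
tcp_pos: [0.5957, -0.1431, 0.1417]
tcp_rot: [-0.055, 3.14, -0.002]
force: [-3.9, 0.0, 7.6]
gripper_force: 43.1
tcp_pos: [0.5956, -0.1434, 0.1417]
tcp_rot: [-0.219, 3.133, -0.003]
force: [-4.4, -2.4, 7.6]
gripper_force: 43.0
```

```bash
python3 -m pendant '[[[0,0,0],[0,0,-2.5],0],[[0,0,0],[0,0,-2.5],0],[[0,0,0],[0,0,0],0]]' | egrep 'tcp|force:'
python3 -m pendant '[[[0,0,0],[0,0,-2.5],0],[[0,0,0],[0,0,-2.5],0],[[0,0,0],[0,0,0],0]]' | egrep 'tcp|force:'
```

```text
tcp_pos: [0.5955, -0.1431, 0.1413]
tcp_rot: [-0.355, 3.121, -0.002]
force: [-3.5, 0.6, 6.6]
gripper_force: 42.8
tcp_pos: [0.5953, -0.1428, 0.1404]
tcp_rot: [0.49, -3.103, 0.001]
force: [-0.7, -1.6, 2.4]
gripper_force: 42.0
```

```bash
python3 -m pendant '[[[0,0,0.1],[0,0,0],0],[[0,0,0.1],[0,0,0],0],[[0,0,0],[0,0,0],0]]' | egrep 'tcp|force:'
```

```text
tcp_pos: [0.5958, -0.143, 0.1392]
tcp_rot: [-0.488, 3.103, -0.002]
force: [-1.4, -1.5, 5.7]
gripper_force: 42.9
```

```bash
python3 -m pendant '[[[0,0,0],[0,0,-2],0],[[0,0,0],[0,0,-1],0],[[0,0,0],[0,0,0],0]]' | egrep 'tcp|force:'
python3 -m pendant '[[[0,0,0.1],[0,0,0],0],[[0,0,0.1],[0,0,0],0],[[0,0,0],[0,0,0],0]]' | egrep 'tcp|force:'
```

```text
tcp_pos: [0.5955, -0.1429, 0.1382]
tcp_rot: [-0.571, 3.089, -0.001]
force: [-0.2, -2.6, 0.0]
gripper_force: 42.0
tcp_pos: [0.5954, -0.1428, 0.1359]
tcp_rot: [-0.571, 3.089, -0.001]
force: [0.4, -4.8, 0.1]
gripper_force: 41.8
```

```bash
python3 -m pendant '[[[0,0,0.1],[0,0,-1.5],0],[[0,0,0.1],[0,0,0],0],[[0,0,0],[0,0,0],0]]' | egrep 'tcp|force:'
python3 -m pendant '[[[0,0,0.05],[0,0,0],0],[[0,0,0],[0,0,0],0]]' | egrep 'tcp|force:'
```

```text
tcp_pos: [0.5952, -0.1425, 0.134]
tcp_rot: [0.611, -3.081, -0.0]
force: [-0.9, -3.7, 0.4]
gripper_force: 41.9
tcp_pos: [0.5953, -0.1425, 0.1339]
tcp_rot: [0.612, -3.081, 0.0]
force: [-2.1, -3.2, 3.3]
gripper_force: 42.4
```

The dowel is on the notch floor, exactly 20.0 mm above home. Release, lift clear and check.

```bash
python3 -m pendant '[[[0,0,0],[0,0,0],0.3],[[0,0,0],[0,0,0],0.5],[[0,0,0],[0,0,0],0.5],[[0,0,0],[0,0,0],0.5]]' | egrep 'force:|gap'
python3 -m pendant '[[[0,0,-1],[0,0,0],0.5],[[0,0,-2],[0,0,0],0.5],[[0,0,-3],[0,0,0],0.5],[[0,0,-3],[0,0,0],0.5],[[0,0,-3],[0,0,0],0.5]]' | egrep 'tcp_pos|force:|gap'
python3 -m pendant '[[[0,0,0],[0,0,0],0.5],[[0,0,0],[0,0,0],0.5]]' | egrep 'tcp_pos|force:|gap'
python3 - <<'E'
from h import *
a=manip.capture("wrist");b=manip.capture("scene")
cv2.imwrite("pics/w5.png",np.hstack([a[60:480,110:530,::-1],cv2.resize(b[150:350,240:420,::-1],(378,420))]))
E
```

```text
force: [1.1, 0.2, 0.3]
finger_gap: 0.0428
gripper_force: 0.0
tcp_pos: [0.5952, -0.1421, 0.2556]
force: [0.2, -1.3, 0.8]
finger_gap: 0.0427
gripper_force: 0.0
tcp_pos: [0.5968, -0.1428, 0.2572]
force: [-0.0, 0.4, -1.0]
finger_gap: 0.0431
gripper_force: 0.0
```

View pics/w5.png

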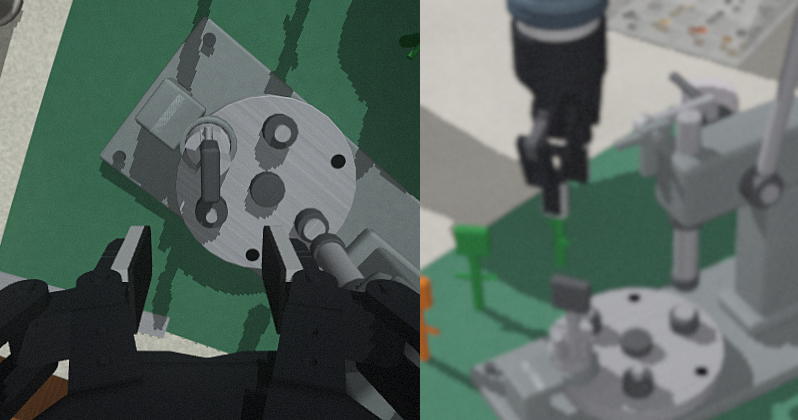

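The wrist view shows the wing at (210,170), upright and turned, with the dowel in line in the notch. The scene shows the pin raised at (572,300) and the latch bar level at (700,110). The gripper is clear of everything, so I'm handing in.

```bash
python3 -c "
from bench import manip
print(manip.hand_in())"
```

```text
the job is handed in; nothing more can be done
None
```

The job is handed in: the latch is closed in the catch (its handle met the finger at closed height), then the index pin was parked in its notch 20 mm above home, and the tape roll, thread cone and tin were not touched.

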